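# Objective store: upper leaf only, consolidate canisters, stack empty trays

### The arm

A 7-joint arm with a two-finger parallel gripper is mounted at the origin on a cart in front of the work surface, level with it; the furniture and walls round the work are solid. World frame = base frame: x ahead of the robot, y to its left, z up, the work surface at z = 0. Lengths are in m, angles in rad, forces in N, time in s.
With the tool pointing down it reaches from about 0.35 to 0.9 m from the base axis. Payload 8.1 kg.
Tool frame: the origin (TCP) lies at the centre of the arm's flange, where the gripper is bolted on; the fingertips stand 178 mm ahead of it and the grasp point (between the pads) lies 159 mm ahead of it; z points along the fingers, y is the line along which they close (so a half turn about z gives the same grasp; the last joint's range is limited). The gripper opens to 92 mm and grips with 3 to 60 N. Pads are 19 mm wide; open, the fingers measure 130 mm over their backs; the gripper's body (75 mm by 190 mm) begins 47 mm behind the grasp point.
Start: joints at [1.036, 0.434, 0.025, 1.573, -0.012, 1.134, -0.075], TCP at [0.262, -0.568, 0.405] pointing down, gripper open.
Joint ranges: [-2.62, 2.62], [-0.44, 2.09], [-1.27, 1.32], [0.08, 2.57], [-1.32, 4.46], [0.12, 2], [-2.74, 2.74]. Speed limits (rad/s): [2.22, 2.22, 3.01, 3.01, 3.14, 3.14, 3.14].

### API

Orientations are given as a rotation vector (axis times angle).
In Python, from cell import arm gives the robot as it stands. The module is installed in compiled form; this text tells all that it offers.
- The arm moves only by the shell command python3 -m inch 'ROWS' [FORCE]. ROWS is text: rows parted by semicolons, each of 5 numbers parted by spaces: the shift along the tool's x, y, z in m, then the turn about the tool's z in rad, then the finger opening in m, from 0 to 0.0918. In form: x y z roll fingers; .... A call has 1 to 5 rows; each row is the pose to reach, as a shift and turn from the pose commanded when the call began, along the tool's axes at that moment; what a row does not reach only later rows make up. A row lasts 1/10 s, in which the tool goes at most 50 mm and 8.59 degrees, less where a joint would pass 70% of its speed; a pose out of reach is approached as far as the arm can. A call with a gripper value outside its range is refused whole. The fingers move at their own pace and stop on an object; FORCE is the grip in N (left out, the last holds). Time passes only in rows, so rows that repeat a pose let the fingers close. It gives the time, the measured TCP pose, the force, the opening and the grip force at its end, in the units of the state.
- arm.observe(): the state, without advancing time (a new reading comes with each control period).
- arm.get_image(name): name is "scene" or "side" or "wrist"; returns the picture (480x640x3 uint8, red, green, blue); there is no depth.
- arm.get_calibration(name): a dict with "intrinsics" (3x3 intrinsics, pixels), "distortion" ([k1, k2, p1, p2, k3] as OpenCV has them; the pictures are not rectified), "pose" (4x4, takes a point from camera to world coordinates). Camera axes: x right, y up, looking along -z (the intrinsics and any distortion apply to the point x, -y, -z); pixel columns grow to the right and rows downward; lengths in m; the calibration is good to about 2 mm. A picture is of the moment at which its call begins: read the wrist's pose just before it. get_calibration takes no time and is no camera call; for the wrist camera it gives the pose at the moment of the call.
- arm.sign_off(): hands the job in; it is judged then, once.
Trained networks look in the newest picture that a camera, given by its name, has taken for a name from the list of things; names that differ only in an ending like _2 or _b are one class to them, and where a whole thing is asked for, a point or a joint stands for the part that bears it (a point fixed in the world has none). Each returns a list of dicts, best first, with "conf" (0 to 1); they miss things now and then, are a little off and sometimes report something else, mostly with a low value. They report only what shows in the picture. A call takes as long as a camera call.
- arm.look_for(camera, query): "point" ([row, column] in pixels, amid what is visible of it).
- arm.silhouettes(camera, query): "region" (480x640 bool, what is visible of it) and "point" ([row, column] in pixels, amid what is visible of it).
- arm.place_of(camera, query): "point" ([row, column] in pixels: a listed point, or the origin of a listed thing).
The state is a dict: "clock": time; "joints": joint angles; "dq": joint speeds; "joint_efforts": joint torques, N m; "position": TCP position; "ee_rot": TCP orientation; "force": force on the tool from outside, world axes, zero at the start; "ft_torque": the same for the moment, N m; "width": opening from 0.0 (shut) to 1.0 (fully open); "gripper_force": force on a finger pad.
Only numpy, scipy, OpenCV 4.12 (cv2) and the standard library are available. Lean on these libraries where they do the work, as an engineer would, in place of code of your own. Each camera call takes 0.05 s, during which the arm holds its last target. There are 200 camera calls.

### The job

Swing the upper leaf of the split-front cabinet right up, leaving the lower leaf bolted shut, and stand every canister from the two part-filled trays upright in free cells of the rack inside, together with those already there. Stack the two emptied trays squarely on the third tray, the one that was empty from the start, and shut the upper leaf fully once all canisters are in. Do not shift the bolt, the lower leaf or the brown bottle, flask and counter at the back.

Things in the scene. Friction and masses are not known exactly. Their poses are not given: they have to be found in the camera images.
- cabinet: white cabinet fixed to the bench, 240 deep (x) x 272 wide (y) x 125 mm high; origin at the centre of its underside, front to its -x. Side walls 8 mm thick. Bolted lower leaf upright at x -120, top edge at z 70. The clear upper leaf slopes from there back to the roof's edge at x +50, z 125; with it up, the inside is open from above over x -112 to +50, y -128 to +128 mm.
- rack (a point): centre of the floor of the fixed rack in the cabinet, 6 mm above the bench; axes as the cabinet's. Six cells, two rows of three: cell centres at x = -27 and +27 mm, y = -68, 0 and +68 mm from this point. Each cell is 50 (x) x 64 (y) mm, parted by ribs 8 mm high above the floor.
- upper_hinge (a point): point on the hinge line of the upper leaf, which runs along the cabinet's y, at x = +50, z = 129 mm in the cabinet's frame, mid-width.
- pull (a point): centre of the upper leaf's pull: a black barrel along the cabinet's y, 24 mm long with flat ends, 18 mm in diameter, on a 12 mm wide neck 30 mm beyond the middle of the leaf's free edge, 209 mm from the hinge line. Leaf shut: just before the cabinet's front, 65 mm above the bench. It can be pinched from above over its flat ends and turns between the fingers as the leaf swings.
- upper_leaf (a joint): angle of the upper leaf (rad): 0 shut, about 1.88 upright, 2.2 at its stop leaning slightly back. The hinge is stiff and holds the leaf at any angle; moving it at the pull takes about 2 to 4 N.
- lower_leaf (a joint): angle of the lower leaf (rad), hinged at its lower edge: 0 shut; it is bolted and has to stay so.
- bolt (a joint): travel of the lower leaf's steel bolt (m): 0 shot home in its keeper, as it has to stay; 0.022 drawn. It sits low on the right of the lower leaf, on its front, 106 mm right of the middle.
- tray_1_mid (a point): grey strip tray, 152 (its x) x 54 (its y) x 20 mm, 90 g; floor 3 mm, walls 4 mm thick, three cells in a row, 46 mm wide, at x = -49, 0, +49 mm, dividers 12 mm high. Flat underside: stands on another tray's rim (each adds 20 mm). Pick up across its 54 mm width. This point: its centre, 10 mm above the underside. One of the two part-filled trays.
- tray_2_mid (a point): grey strip tray, 152 (its x) x 54 (its y) x 20 mm, 90 g; floor 3 mm, walls 4 mm thick, three cells in a row, 46 mm wide, at x = -49, 0, +49 mm, dividers 12 mm high. Flat underside: stands on another tray's rim (each adds 20 mm). Pick up across its 54 mm width. This point: its centre, 10 mm above the underside. The other part-filled tray.
- tray_spare_mid (a point): grey strip tray, 152 (its x) x 54 (its y) x 20 mm, 90 g; floor 3 mm, walls 4 mm thick, three cells in a row, 46 mm wide, at x = -49, 0, +49 mm, dividers 12 mm high. Flat underside: stands on another tray's rim (each adds 20 mm). Pick up across its 54 mm width. This point: its centre, 10 mm above the underside. This is the tray that is empty from the start; the others are stacked on it.
- amber: bystander: brown bottle with a white cap, 52 mm in diameter, 98 mm high; origin at the centre of its base.
- t25_flask: bystander: small flat culture flask, 101 x 50 x 22 mm; origin at the centre of its underside.
- counter: bystander: round hand tally counter, 63 x 62 x 26 mm; origin at the centre of its underside.
- can_1_mid (a point): a clear screw-top canister with a black cap, holding a spare microscope objective: an upright cylinder 38 mm in diameter and 62 mm high, 90 g; this point is its centre, 31 mm above its base; z runs up through the cap. At the start it stands in a cell of one of the part-filled trays, its upper 45 mm above the tray's rim; absent in some starts.
- can_2_mid (a point): a clear screw-top canister with a black cap, holding a spare microscope objective: an upright cylinder 38 mm in diameter and 62 mm high, 90 g; this point is its centre, 31 mm above its base; z runs up through the cap. At the start it stands in a cell of one of the part-filled trays, its upper 45 mm above the tray's rim; absent in some starts.
- can_3_mid (a point): a clear screw-top canister with a black cap, holding a spare microscope objective: an upright cylinder 38 mm in diameter and 62 mm high, 90 g; this point is its centre, 31 mm above its base; z runs up through the cap. At the start it stands in a cell of one of the part-filled trays, its upper 45 mm above the tray's rim; absent in some starts.
- can_4_mid (a point): a clear screw-top canister with a black cap, holding a spare microscope objective: an upright cylinder 38 mm in diameter and 62 mm high, 90 g; this point is its centre, 31 mm above its base; z runs up through the cap. At the start it stands in a cell of one of the part-filled trays, its upper 45 mm above the tray's rim; absent in some starts.
- can_5_mid (a point): a clear screw-top canister with a black cap, holding a spare microscope objective: an upright cylinder 38 mm in diameter and 62 mm high, 90 g; this point is its centre, 31 mm above its base; z runs up through the cap. At the start it stands in a cell of the cabinet's rack; absent in some starts.
- can_6_mid (a point): a clear screw-top canister with a black cap, holding a spare microscope objective: an upright cylinder 38 mm in diameter and 62 mm high, 90 g; this point is its centre, 31 mm above its base; z runs up through the cap. At the start it stands in a cell of the cabinet's rack; absent in some starts.

How it is judged:
On the way, in this order (a step that is already met when the one before it is completed fails the run):
1. the upper leaf is swung right up (beyond 1.7 rad) (value of joint upper_leaf above 1.7 rad), for 0.2 s.
2. every canister stands upright in a cell of the cabinet's rack (x of can_1_mid in the frame of cabinet between -0.112 and 0 m and y of can_1_mid in the frame of cabinet between -0.104 and 0.104 m and z of can_1_mid in the frame of cabinet between 0.03 and 0.043 m and angle between each of can_1_mid, can_2_mid, can_3_mid, can_4_mid, can_5_mid, can_6_mid's own z axis and vertical below 0.15 rad and x of can_2_mid in the frame of cabinet between -0.112 and 0 m and y of can_2_mid in the frame of cabinet between -0.104 and 0.104 m and z of can_2_mid in the frame of cabinet between 0.03 and 0.043 m and x of can_3_mid in the frame of cabinet between -0.112 and 0 m and y of can_3_mid in the frame of cabinet between -0.104 and 0.104 m and z of can_3_mid in the frame of cabinet between 0.03 and 0.043 m and x of can_4_mid in the frame of cabinet between -0.112 and 0 m and y of can_4_mid in the frame of cabinet between -0.104 and 0.104 m and z of can_4_mid in the frame of cabinet between 0.03 and 0.043 m and x of can_5_mid in the frame of cabinet between -0.112 and 0 m and y of can_5_mid in the frame of cabinet between -0.104 and 0.104 m and z of can_5_mid in the frame of cabinet between 0.03 and 0.043 m and x of can_6_mid in the frame of cabinet between -0.112 and 0 m and y of can_6_mid in the frame of cabinet between -0.104 and 0.104 m and z of can_6_mid in the frame of cabinet between 0.03 and 0.043 m), for 0.2 s.
At the end, for the whole second after the job is handed in: Every canister stands upright on the floor of a cell of the cabinet's rack, the upper leaf is shut (within 0.06 rad), the lower leaf and its bolt are as they were, and both emptied trays lie level on the third tray, one on the other, each within 15 mm and 10 degrees of it (all of step 2 and value of joint upper_leaf below 0.06 rad and value of joint lower_leaf below 0.05 rad and value of joint bolt below 0.006 m and horizontal distance between each of tray_1_mid, tray_2_mid and tray_spare_mid below 0.015 m and angle between the x axis of each of tray_1_mid, tray_2_mid and the x axis of tray_spare_mid, either way round below 0.17 rad and angle between each of tray_1_mid, tray_2_mid's own z axis and vertical below 0.1 rad and height (world z) of tray_spare_mid between 0.004 and 0.016 m and ((height (world z) of tray_1_mid between 0.024 and 0.036 m and height (world z) of tray_2_mid between 0.044 and 0.057 m) or (height (world z) of tray_2_mid between 0.024 and 0.036 m and height (world z) of tray_1_mid between 0.044 and 0.057 m))); the robot touches nothing.
It fails at once if the lower leaf's bolt is drawn (beyond 6 mm) or the lower leaf opened (beyond 0.05 rad) (value of joint bolt above 0.006 m or value of joint lower_leaf above 0.05 rad).
It fails at once if a bystander is shifted by more than 30 mm (distance of any of amber, t25_flask, counter from where it was at the start of the episode above 0.03 m).
Of can_1, can_2 only 1 to 2 are there at a start; the rules pass over those that are not, and their reading is None.
Of can_3, can_4 only 1 to 2 are there at a start; the rules pass over those that are not, and their reading is None.
Of can_5, can_6 only 1 to 2 are there at a start; the rules pass over those that are not, and their reading is None.
At some moment in a run one of tray_1, tray_2, tray_spare may be knocked a few centimetres aside while the robot is not near it.
It also fails if it takes over 210 s, if anything falls off the work surface, if the arm or the gripper's body presses on something with over 40 N, if the wrist force passes 120 N, or if a joint passes its speed limit or range.

## Working session

There is one attempt and no reset: what is moved stays moved. The work goes in short steps, Python scripts to look and compute and a shell command to move; the robot and the scene stay as the last step left them, time stands still between calls to the robot, and variables do not carry over. Pictures are saved under pics/ and viewed, at most 14 in all, crops included, and the job is handed in when it is done.

```bash
mkdir -p pics
cat > h.py <<'E'
import numpy as np, cv2
from cell import arm
def ray(cam,pt,cal=None):
    c=cal or arm.get_calibration(cam); K=np.array(c["intrinsics"]);D=np.array(c["distortion"]);T=np.array(c["pose"])
    u=cv2.undistortPoints(np.array([[[pt[1],pt[0]]]],float),K,D)[0,0]
    return T[:3,3],T[:3,:3]@np.array([u[0],-u[1],-1.])
def atz(cam,pt,z,cal=None):
    o,d=ray(cam,pt,cal); return o+d*(z-o[2])/d[2]
def proj(cam,P,cal=None):
    c=cal or arm.get_calibration(cam); T=np.linalg.inv(np.array(c["pose"])); p=T[:3,:3]@np.array(P)+T[:3,3]
    q=cv2.projectPoints(np.array([[p[0],-p[1],-p[2]]]),np.zeros(3),np.zeros(3),np.array(c["intrinsics"]),np.array(c["distortion"]))[0][0,0]
    return q[::-1]
def save(cam,name):
    im=arm.get_image(cam); cv2.imwrite(f"pics/{name}.png",im[:,:,::-1]); return im
E
python3 - <<'E'
from h import *
np.set_printoptions(precision=3,suppress=True)
s=arm.observe(); print(s)
ims=[save(c,c+"0") for c in ("scene","side","wrist")]
for c in ("scene","side","wrist"):
    print(c,np.array(arm.get_calibration(c)["pose"])[:3])
zs=dict(cabinet=0,pull=.065,upper_hinge=.129,rack=.006,tray_1_mid=.01,can_1_mid=.034,amber=0,counter=0,t25_flask=0)
for c in ("scene","side"):
    for q,z in zs.items():
        for r in arm.place_of(c,q):
            print(c,q,round(r["conf"],2),np.round(r["point"]),atz(c,r["point"],z))
E
```

```text
{'clock': 0.0, 'joints': array([ 1.036,  0.435,  0.025,  1.574, -0.012,  1.134, -0.075]), 'dq': array([ 0.002, -0.   , -0.001,  0.001,  0.001,  0.001,  0.   ]), 'joint_efforts': array([ -0.002, -66.786,   0.984, -31.445,  -0.061,   0.043,   0.   ]), 'position': array([ 0.261, -0.567,  0.404]), 'ee_rot': array([-3.067, -0.673,  0.001]), 'force': array([0.017, 0.632, 0.13 ]), 'ft_torque': array([-0.029,  0.013,  0.03 ]), 'gripper_force': 0.0, 'width': 1.0003550026608754}
scene [[-0.478  0.544 -0.69  -0.379]
 [-0.878 -0.317  0.358  0.472]
 [-0.024  0.777  0.629  0.96 ]]
side [[-0.059  0.788 -0.612 -0.357]
 [-0.998 -0.055  0.026 -0.003]
 [-0.013  0.613  0.79   1.281]]
wrist [[ 0.418  0.863  0.284  0.338]
 [-0.908  0.398  0.129 -0.532]
 [-0.002 -0.311  0.95   0.384]]
scene cabinet 0.85 [294. 233.] [0.601 0.208 0.   ]
scene cabinet 0.22 [237. 412.] [ 0.566 -0.283 -0.   ]
scene cabinet 0.16 [226. 450.] [ 0.553 -0.4    0.   ]
scene pull 0.88 [311. 260.] [0.458 0.193 0.065]
scene upper_hinge 0.56 [240. 217.] [0.656 0.209 0.129]
scene upper_hinge 0.33 [207. 369.] [ 0.588 -0.161  0.129]
scene r
[... 193 characters left out ...]
53 -0.091  0.034]
scene amber 0.57 [226. 324.] [ 0.725 -0.105  0.   ]
scene amber 0.49 [276. 371.] [ 0.491 -0.111  0.   ]
scene counter 0.59 [200. 402.] [ 0.718 -0.359 -0.   ]
scene t25_flask 0.89 [202. 371.] [ 0.756 -0.275  0.   ]
side cabinet 0.85 [256. 240.] [0.594 0.204 0.   ]
side cabinet 0.68 [288. 237.] [0.487 0.209 0.   ]
side pull 0.97 [288. 238.] [0.444 0.196 0.065]
side upper_hinge 0.93 [211. 235.] [0.647 0.202 0.129]
side tray_1_mid 0.65 [273. 348.] [ 0.51  -0.089  0.01 ]
side can_1_mid 0.57 [285. 352.] [ 0.454 -0.092  0.034]
side amber 0.76 [212. 349.] [ 0.73  -0.107  0.   ]
side amber 0.66 [209. 403.] [ 0.73  -0.266  0.   ]
side t25_flask 0.97 [210. 402.] [ 0.728 -0.263  0.   ]
```

View pics/scene0.png

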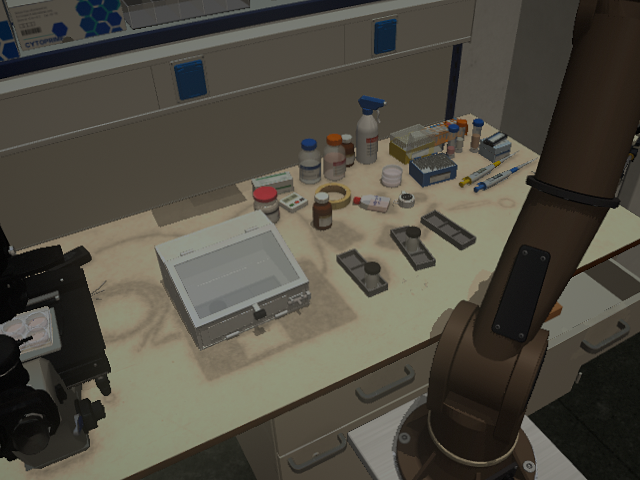

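View pics/side0.png

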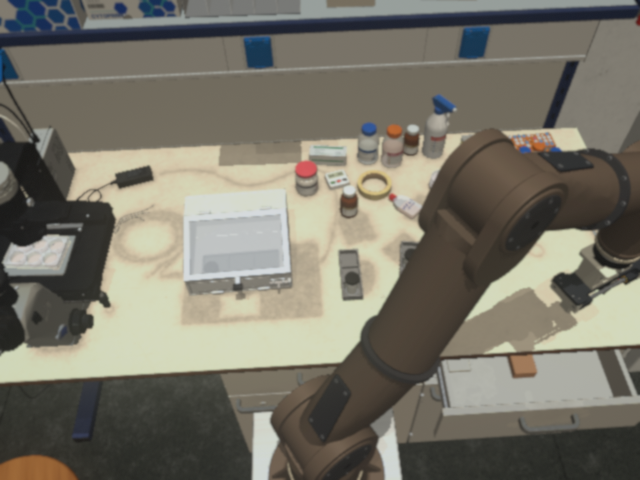

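Run:
```python
from h import *
np.set_printoptions(precision=3,suppress=True)
for q,z in (("tray_1_mid",.02),("can_1_mid",.065)):
  for c in ("scene","side"):
    cal=arm.get_calibration(c)
    for r in arm.silhouettes(c,q):
        m=r["region"].astype(np.uint8); ys,xs=np.nonzero(m)
        if len(xs)<20: continue
        P=np.array([atz(c,(y,x),z,cal)[:2] for y,x in zip(ys,xs)])
        print(c,q,round(r["conf"],2),np.round(r["point"]),len(xs),cv2.minAreaRect((P*1000).astype(np.float32)))
from scipy.spatial.transform import Rotation as R
s=arm.observe(); print(R.from_rotvec(s["ee_rot"]).as_matrix())
T=np.array(arm.get_calibration("wrist")["pose"]); print(R.from_rotvec(s["ee_rot"]).as_matrix().T@(T[:3,3]-s["position"]),R.from_rotvec(s["ee_rot"]).as_matrix().T@T[:3,:3]); print(arm.get_calibration("wrist")["intrinsics"])
```

```text
scene tray_1_mid 0.63 [268. 356.] 941 ((500.428955078125, -86.06852722167969), (169.39317321777344, 64.9365234375), 0.621823787689209)
side tray_1_mid 0.61 [268. 352.] 830 ((501.0016174316406, -93.12083435058594), (163.2926025390625, 59.8913459777832), 0.5967957973480225)
scene can_1_mid 0.85 [273. 372.] 378 ((437.338623046875, -74.55474090576172), (34.73023223876953, 91.78694915771484), 57.14533233642578)
side can_1_mid 0.89 [285. 351.] 300 ((442.5774841308594, -91.78250122070312), (35.57615280151367, 69.40267181396484), 85.65340423583984)
[[ 0.908  0.418  0.   ]
 [ 0.418 -0.908  0.   ]
 [ 0.    -0.    -1.   ]]
[0.085 0.    0.02 ] [[-0.     0.95   0.311]
 [ 1.    -0.     0.001]
 [ 0.001  0.311 -0.95 ]]
[[360.691   0.    320.821]
 [  0.    360.691 240.518]
 [  0.      0.      1.   ]]
```

```bash
python3 -c "
import cv2
im=cv2.imread('pics/scene0.png')[180:340,140:500];cv2.imwrite('pics/c0.png',cv2.resize(im,(800,356),interpolation=cv2.INTER_CUBIC))"
```

```text
(no output)
```

View pics/c0.png

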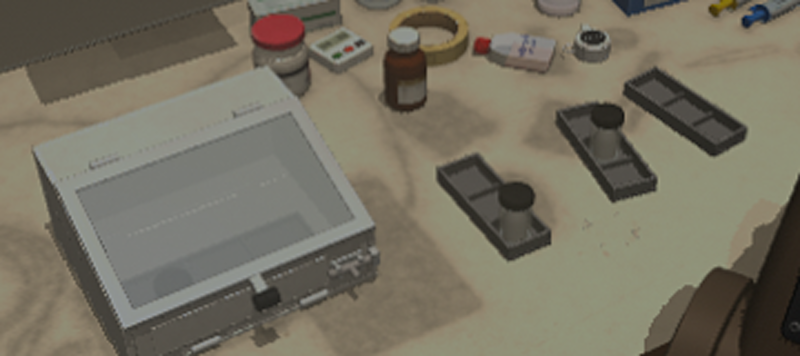

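```bash
cat >> h.py <<'E'
from scipy.spatial.transform import Rotation as R
def go(g,yaw=0.,s=None):
    "shift in tool axes to bring grasp point to g (world) with tool yaw"
    s=s or arm.observe(); M=R.from_rotvec(s["ee_rot"]).as_matrix()
    d=M.T@(np.array(g)+[0,0,.159]-s["position"]); y0=np.arctan2(M[1,0],M[0,0])
    print("rows xyz",np.round(d,4),"roll",round(y0-yaw,3),"| yaw",round(y0,3),"grasp",np.round(s["position"]-[0,0,.159],4),"F",np.round(s["force"],1),"w",round(s["width"]*.0918,4),"t",s["clock"])
E
python3 -m inch '0.05 -0.02 -0.01 0 0.09; 0.1 -0.05 -0.02 0 0.09; 0.15 -0.07 -0.03 0 0.09; 0.19 -0.09 -0.04 0 0.09; 0.23 -0.11 -0.045 0 0.09'
python3 -m inch '0.04 -0.02 0 0.14 0.09; 0.08 -0.04 0 0.28 0.09; 0.12 -0.06 0 0.43 0.09; 0.15 -0.08 0 0.43 0.09; 0.185 -0.1 0 0.43 0.09'
python3 -c "
from h import *
go((.55,-.2,.3))"
```

```text
clock: 1.75
position: [0.4197, -0.3771, 0.4495]
ee_rot: [3.068, 0.672, 0.001]
force: [1.3, 0.1, -0.1]
width: 0.979
gripper_force: 0.0
clock: 2.25
position: [0.5454, -0.209, 0.4486]
ee_rot: [3.141, 0.002, 0.0]
force: [1.0, -0.4, -0.4]
width: 0.979
gripper_force: 0.0
rows xyz [ 0.0046 -0.009  -0.0104] roll 0.001 | yaw 0.001 grasp [ 0.5454 -0.209   0.2896] F [ 1.  -0.4 -0.4] w 0.0899 t 2.25
```

```bash
cat > meas.py <<'E'
from h import *
np.set_printoptions(precision=3,suppress=True)
import sys
def meas(name,qs):
    cal=arm.get_calibration("wrist"); save("wrist",name)
    for q,z in qs:
        for r in arm.silhouettes("wrist",q):
            ys,xs=np.nonzero(r["region"])
            if len(xs)<50 or r["conf"]<.3: continue
            P=np.array([atz("wrist",(y,x),z,cal)[:2] for y,x in zip(ys[::3],xs[::3])])
            b=cv2.minAreaRect((P*1000).astype(np.float32))
            print("sil",q,round(r["conf"],2),np.round(r["point"]),len(xs),np.round(b[0]),np.round(b[1]),round(b[2],1))
def places(qs):
    cal=arm.get_calibration("wrist")
    for q,z in qs:
        for r in arm.place_of("wrist",q):
            if r["conf"]>.3: print("place",q,round(r["conf"],2),np.round(r["point"]),atz("wrist",r["point"],z,cal))
E
python3 - <<'E'
from meas import *
meas("w1",[("tray_1_mid",.02)])
places([("tray_1_mid",.01),("can_1_mid",.034),("pull",.065)])
E
```

```text
sil tray_1_mid 0.93 [211. 228.] 4818 [510. -95.] [154.  58.] 0.9
place tray_1_mid 0.89 [225. 226.] [ 0.515 -0.089  0.01 ]
place can_1_mid 0.67 [276. 219.] [ 0.458 -0.082  0.034]
```

View pics/w1.png

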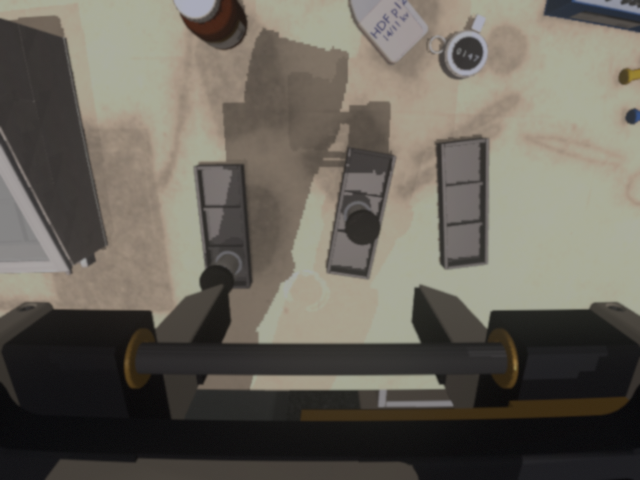

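Run:
```python
from h import *
np.set_printoptions(precision=3,suppress=True)
T={'A':[(195,164),(243,163),(250,287),(207,290)],'B':[(348,148),(394,155),(372,277),(328,271)],'S':[(436,140),(487,137),(488,263),(445,268)]}
for k,v in T.items():
    P=np.array([atz("wrist",(y,x),.02)[:2] for x,y in v]); e=(P[0]+P[1]-P[2]-P[3])/2
    print(k,P.mean(0),np.linalg.norm(e),np.arctan2(e[1],e[0]))
print(atz("wrist",(280,217),.065),atz("wrist",(226,362),.065))
go((.5,.2,.34))
```

```text
A [ 0.509 -0.096] 0.15391209700716782 -0.008278454948485964
B [ 0.526 -0.257] 0.14820816714750082 -0.1311517312087458
S [ 0.539 -0.378] 0.15250682462337298 0.1600046909905111
[ 0.464 -0.096  0.065] [ 0.526 -0.254  0.065]
rows xyz [-0.044 -0.411 -0.051] roll 0.002 | yaw 0.002 grasp [ 0.545 -0.211  0.289] F [-0.5 -0.9 -0.4] w 0.0898 t 2.5
```

```bash
python3 -m inch '-0.01 -0.05 -0.01 0 0.09; -0.02 -0.1 -0.02 0 0.09; -0.02 -0.145 -0.03 0 0.09; -0.02 -0.19 -0.04 0 0.09; -0.02 -0.23 -0.05 0 0.09' >/dev/null
python3 -m inch '0 -0.04 0 0 0.09; -0.01 -0.08 0 0 0.09; -0.02 -0.13 0 0 0.09; -0.02 -0.18 0 0 0.09; -0.02 -0.18 0 0 0.09'
python3 - <<'E'
from meas import *
meas("w2",[("can_1_mid",.07)])
places([("cabinet",0),("upper_hinge",.129),("rack",.006),("can_5_mid",.037),("pull",.065)])
E
```

```text
clock: 3.5
position: [0.5026, 0.2049, 0.4986]
ee_rot: [-3.138, -0.014, 0.001]
force: [0.1, -0.1, -0.0]
width: 0.981
gripper_force: 0.0
sil can_1_mid 0.58 [231. 553.] 1335 [468. -70.] [71. 35.] 70.8
place cabinet 0.92 [110. 322.] [0.605 0.197 0.   ]
place cabinet 0.73 [228. 550.] [ 0.451 -0.123  0.   ]
place upper_hinge 0.69 [ 50. 324.] [0.651 0.197 0.129]
```

View pics/w2.png

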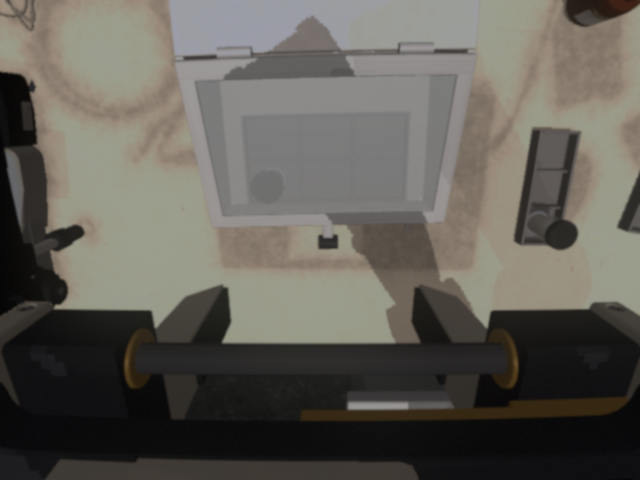

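Run:
```python
from h import *
np.set_printoptions(precision=3,suppress=True)
f=lambda x,y,z:atz("wrist",(y,x),z)
print("pull",f(328,242,.065)); a,b=f(176,62,.125),f(475,53,.125); print(a,b,(a+b)/2,np.arctan2(*(a-b)[[0,1]]*[-1,1]))
a,b=f(212,228,.07),f(444,223,.07); print("front",a,b,(a+b)/2,np.arctan2(*(a-b)[[0,1]]*[-1,1]))
print("rack",[f(*p,.014) for p in [(245,113),(410,112),(407,200),(245,203)]],"can",f(267,186,.068))
print(proj("wrist",f(328,242,.065)))
p=f(328,242,.065)
go((p[0],p[1],.12),.03)
```

```text
pull [0.452 0.189 0.065]
[0.643 0.328 0.125] [0.651 0.059 0.125] [0.647 0.193 0.125] 0.026816580345335597
front [0.471 0.326 0.07 ] [0.477 0.052 0.07 ] [0.474 0.189 0.07 ] 0.020759176982592702
rack [array([0.602, 0.29 , 0.014]), array([0.602, 0.088, 0.014]), array([0.493, 0.084, 0.014]), array([0.489, 0.297, 0.014])] can [0.521 0.259 0.068]
[242. 328.]
rows xyz [-0.053  0.009  0.22 ] roll -0.031 | yaw -0.001 grasp [0.505 0.198 0.34 ] F [ 0.7 -0.7  0.3] w 0.0899 t 3.85
```

```bash
python3 -m inch '-0.02 0 0.04 -0.022 0.06; -0.04 0.004 0.08 -0.022 0.06; -0.053 0.008 0.12 -0.022 0.06; -0.053 0.008 0.165 -0.022 0.06; -0.053 0.008 0.205 -0.022 0.06' >/dev/null
python3 - <<'E'
from h import *
go((.452,.19,.065),.022)
save("wrist","w3"); p=arm.place_of("wrist","pull"); print([(r["conf"],r["point"],atz("wrist",r["point"],.065)) for r in p])
E
```

```text
rows xyz [0.0011 0.     0.0683] roll -0.0 | yaw 0.022 grasp [0.4509 0.19   0.1333] F [ 0.6 -0.2  0.1] w 0.0608 t 4.35
[(0.83, [263.8, 306.2], array([0.45069917, 0.19734075, 0.065     ]))]
```

View pics/w3.png

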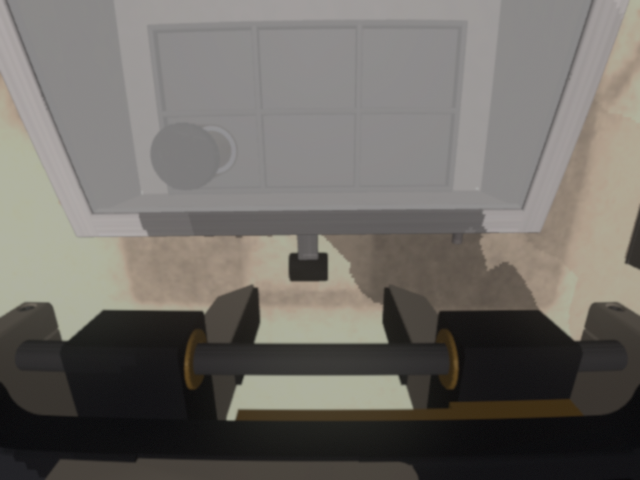

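```bash
python3 -m inch '0.001 -0.0065 0.02 0 0.06; 0.001 -0.0065 0.045 0 0.06; 0.001 -0.0065 0.066 0 0.06; 0.001 -0.0065 0.068 0 0.06; 0.001 -0.0065 0.068 0 0.06' 
python3 -m inch '0 0 0 0 0.02; 0 0 0 0 0.015; 0 0 0 0 0.01; 0 0 0 0 0.01; 0 0 0 0 0.01' 20
```

```text
clock: 4.95
position: [0.4527, 0.1979, 0.2268]
ee_rot: [-3.141, -0.036, -0.001]
force: [-0.2, 0.1, 1.3]
width: 0.648
gripper_force: 0.0
clock: 5.45
position: [0.452, 0.1979, 0.2257]
ee_rot: [-3.141, -0.037, -0.0]
force: [-0.1, -0.0, -0.1]
width: 0.266
gripper_force: 0.0
```

```bash
python3 -m inch '0 0 0 0 0.01; 0 0 0 0 0.01' 20
python3 - <<'E'
from h import *
# arc shifts from current in tool axes (x fwd, z down)
r=.209
for th in (.08,.16,.25,.35,.45,.55,.65,.75,.85,.95,1.05,1.15,1.25,1.35,1.45,1.55,1.65,1.75,1.85,1.95,2.0):
    a=th-.311; print(th,round(-r*np.cos(a)+r*np.cos(.311),4),round(-(r*np.sin(a)+r*np.sin(.311)),4))
E
```

```text
clock: 5.65
position: [0.452, 0.1979, 0.2257]
ee_rot: [3.141, 0.037, 0.0]
force: [-0.5, -1.1, 4.5]
width: 0.262
gripper_force: 20.0
0.08 -0.0045 -0.0161
0.16 -0.0076 -0.0325
0.25 -0.0096 -0.0512
0.35 -0.0099 -0.0721
0.45 -0.008 -0.0929
0.55 -0.0041 -0.1134
0.65 0.0019 -0.1335
0.75 0.0098 -0.1528
0.85 0.0196 -0.1712
0.95 0.0312 -0.1886
1.05 0.0445 -0.2047
1.15 0.0593 -0.2194
1.25 0.0755 -0.2326
1.35 0.093 -0.2441
1.45 0.1115 -0.2538
1.55 0.1309 -0.2616
1.65 0.151 -0.2674
1.75 0.1715 -0.2711
1.85 0.1923 -0.2729
1.95 0.2132 -0.2725
2.0 0.2236 -0.2715
```

```bash
python3 -m inch '-0.0045 0 -0.016 0 0.01; -0.0076 0 -0.0325 0 0.01; -0.0096 0 -0.051 0 0.01; -0.0099 0 -0.072 0 0.01; -0.008 0 -0.093 0 0.01'
python3 -m inch '0.004 0 -0.0205 0 0.01; 0.010 0 -0.0405 0 0.01; 0.018 0 -0.06 0 0.01; 0.0276 0 -0.078 0 0.01; 0.039 0 -0.0957 0 0.01'
```

```text
clock: 6.15
position: [0.4436, 0.1976, 0.3187]
ee_rot: [3.141, 0.038, -0.002]
force: [3.7, 0.0, -5.3]
width: 0.259
gripper_force: 20.0
clock: 6.65
position: [0.4823, 0.1988, 0.414]
ee_rot: [3.141, 0.039, -0.004]
force: [2.3, 2.3, -7.5]
width: 0.26
gripper_force: 20.0
```

```bash
python3 -m inch '0.0133 0 -0.016 0 0.01; 0.028 0 -0.031 0 0.01; 0.0443 0 -0.044 0 0.01; 0.062 0 -0.0555 0 0.01; 0.08 0 -0.065 0 0.01'
python3 -m inch '0.0194 0 -0.008 0 0.01; 0.0395 0 -0.0136 0 0.01; 0.06 0 -0.0173 0 0.01; 0.081 0 -0.019 0 0.01; 0.102 0 -0.0187 0 0.01'
python3 -m inch '0.005 0 0 0 0.01; 0.005 0 0 0 0.01; 0.005 0 0 0 0.07;0.005 0 0 0 0.07;0.005 0 0 0 0.07'
```

```text
clock: 7.15
position: [0.5624, 0.2013, 0.4794]
ee_rot: [-3.141, -0.039, 0.005]
force: [-3.6, 2.0, -2.0]
width: 0.259
gripper_force: 20.0
clock: 7.65
position: [0.6651, 0.2042, 0.4988]
ee_rot: [-3.139, -0.04, 0.0]
force: [-2.9, 3.1, 4.1]
width: 0.259
gripper_force: 20.0
clock: 8.15
position: [0.6698, 0.2028, 0.4974]
ee_rot: [3.141, 0.037, -0.002]
force: [-0.2, -0.2, -0.4]
width: 0.471
gripper_force: 0.0
```

```bash
python3 -m inch '0 0 0 0 0.09; 0 0 -0.03 0 0.09; 0 0 -0.05 0 0.09; -0.05 0 -0.06 0 0.09; -0.1 0 -0.05 0 0.09' >/dev/null
python3 -m inch '-0.04 0 0.01 0 0.09; -0.06 0 0.02 0 0.09; -0.06 0 0.02 0 0.09'
python3 - <<'E'
from meas import *
save("wrist","w4"); T=np.array(arm.get_calibration("wrist")["pose"])
places([("can_1_mid",.037),("rack",.006),("upper_hinge",.129),("tray_1_mid",.01)])
for n,p in dict(c=(.599,.200,0),r=(.547,.2,.006),p=(.67,.203,.338)).items(): print(n,proj("wrist",p))
go((.464,-.096,.12),-.008)
E
```

```text
clock: 8.95
position: [0.5089, 0.1995, 0.528]
ee_rot: [3.14, 0.04, -0.002]
force: [0.1, -0.6, 0.7]
width: 0.98
gripper_force: 0.0
place can_1_mid 0.96 [230. 526.] [ 0.463 -0.087  0.037]
place rack 0.62 [165. 320.] [0.54  0.2   0.006]
place upper_hinge 0.72 [ 62. 320.] [0.652 0.204 0.129]
place tray_1_mid 0.61 [190. 528.] [ 0.515 -0.094  0.01 ]
c [122.018 321.806]
r [161.619 320.929]
p [-63.162 319.98 ]
rows xyz [-0.056  0.294  0.249] roll 0.031 | yaw 0.023 grasp [0.513 0.199 0.369] F [-0.   0.7 -0.2] w 0.0899 t 9.2
```

View pics/w4.png

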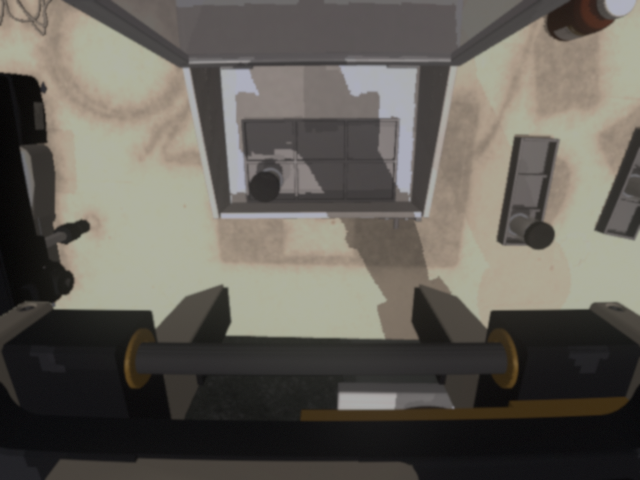

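```bash
python3 - <<'E'
from h import *
f=lambda x,y,z:np.round(atz("wrist",(y,x),z),4)
print("dividers",f(297,159,.014),f(346,159,.014)); print("capA",f(539,235,.065),"can5",f(265,187,.068))
E
python3 -m inch '-0.01 0.05 0.02 0 0.07; -0.02 0.1 0.04 0.02 0.07; -0.03 0.14 0.06 0.03 0.07; -0.04 0.19 0.08 0.03 0.07; -0.05 0.23 0.1 0.03 0.07'
python3 -m inch '-0.005 0.04 0.03 0 0.07; -0.005 0.066 0.07 0 0.07; -0.005 0.066 0.11 0 0.07; -0.005 0.066 0.125 0 0.07'
python3 - <<'E'
from meas import *
save("wrist","w5")
places([("can_1_mid",.034),("tray_1_mid",.01)])
go((.464,-.096,.054),-.008)
E
```

```text
dividers [0.5506 0.2323 0.014 ] [0.5521 0.1664 0.014 ]
capA [ 0.4667 -0.0876  0.065 ] can5 [0.5211 0.268  0.068 ]
clock: 9.7
position: [0.4688, -0.0287, 0.4304]
ee_rot: [3.141, -0.011, 0.002]
force: [0.8, -0.3, 0.7]
width: 0.763
gripper_force: 0.0
clock: 10.1
position: [0.4625, -0.094, 0.3024]
ee_rot: [-3.141, 0.015, 0.007]
force: [0.1, 0.6, -0.2]
width: 0.759
gripper_force: 0.0
place can_1_mid 0.94 [247. 319.] [ 0.46  -0.092  0.034]
place tray_1_mid 0.94 [173. 317.] [ 0.51  -0.091  0.01 ]
place tray_1_mid 0.43 [246. 318.] [ 0.451 -0.091  0.01 ]
rows xyz [0.001 0.003 0.092] roll 0.001 | yaw -0.007 grasp [ 0.464 -0.093  0.146] F [-0.   0.3  1. ] w 0.07 t 10.25
```

View pics/w5.png

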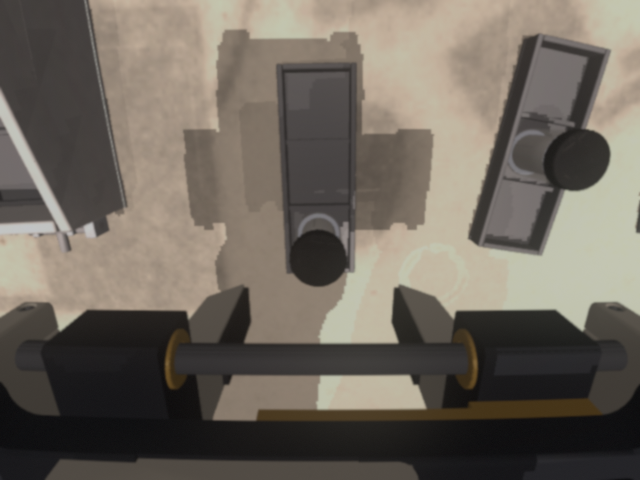

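```bash
python3 -m inch '-0.001 0 0.03 0 0.07; -0.001 0 0.06 0 0.07; -0.001 0 0.085 0 0.07; -0.001 0 0.092 0 0.07; -0.001 0 0.092 0 0.07' 20
python3 -m inch '0 0 0 0 0.025; 0 0 0 0 0.025; 0 0 0 0 0.025; 0 0 0 0 0.025; 0 0 0 0 0.025' 20
python3 -m inch '0 0 0 0 0.025; 0 0 0 0 0.025; 0 0 -0.05 0 0.025; 0 0 -0.10 0 0.025; 0 0 -0.14 0 0.025' 20
python3 -c "
from h import *
go((.5259,.1307,.20),.0227)"
```

```text
clock: 10.75
position: [0.4627, -0.0924, 0.214]
ee_rot: [3.142, -0.009, -0.0]
force: [-0.0, 0.7, 1.1]
width: 0.766
gripper_force: 0.0
clock: 11.25
position: [0.4622, -0.0925, 0.2142]
ee_rot: [3.141, -0.01, 0.001]
force: [-0.2, -0.2, 4.5]
width: 0.408
gripper_force: 20.0
clock: 11.75
position: [0.4619, -0.0924, 0.3559]
ee_rot: [-3.141, 0.01, -0.001]
force: [1.8, 0.0, -0.8]
width: 0.411
gripper_force: 20.0
rows xyz [ 0.0626 -0.2235 -0.003 ] roll -0.029 | yaw -0.006 grasp [ 0.4619 -0.0924  0.1969] F [ 1.8  0.  -0.8] w 0.0377 t 11.75
```

```bash
python3 -m inch '0.01 -0.045 0 -0.01 0.025; 0.025 -0.09 0 -0.029 0.025; 0.04 -0.135 0 -0.029 0.025; 0.055 -0.18 0 -0.029 0.025; 0.0626 -0.2235 0 -0.029 0.025' >/dev/null
python3 -m inch '0 0 0 0 0.025; 0 0 0 0 0.025' >/dev/null
python3 - <<'E'
from h import *
go((.5259,.1307,.0585),.0227); save("wrist","w6")
E
```

```text
rows xyz [0.0004 0.0011 0.1357] roll 0.003 | yaw 0.026 grasp [0.5257 0.1318 0.1942] F [ 0.5 -1.7 -0.9] w 0.0371 t 12.45
```

View pics/w6.png

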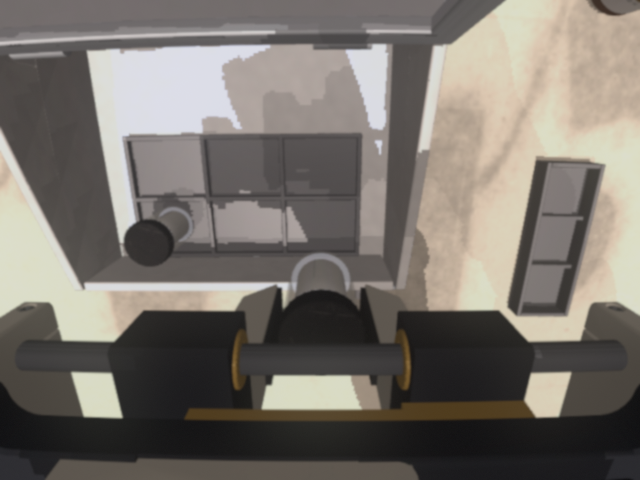

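```bash
python3 - <<'E'
from h import *
f=lambda x,y,z:np.round(atz("wrist",(y,x),z),4)
print([f(*p,.014) for p in((284,196),(284,250),(359,196),(358,250),(207,196))])
E
python3 -m inch '0 0.001 0.03 0 0.025; 0 0.001 0.06 0 0.025; 0 0.001 0.08 0 0.025; 0 0.001 0.08 0 0.025' 
python3 -c "
from h import *
go((.5259,.1307,.0585),.0227)"
```

```text
[array([0.5467, 0.1634, 0.014 ]), array([0.4953, 0.1639, 0.014 ]), array([0.5482, 0.0963, 0.014 ]), array([0.4969, 0.0944, 0.014 ]), array([0.5453, 0.2328, 0.014 ])]
clock: 12.9
position: [0.5249, 0.1273, 0.2712]
ee_rot: [3.139, 0.032, -0.008]
force: [-0.7, -1.1, -0.8]
width: 0.411
gripper_force: 20.0
rows xyz [ 0.0014 -0.0035  0.0537] roll -0.002 | yaw 0.02 grasp [0.5249 0.1273 0.1122] F [-0.7 -1.1 -0.8] w 0.0378 t 12.9
```

```bash
python3 -m inch '-0.0015 -0.001 0.02 0 0.025; -0.0015 -0.001 0.04 0 0.025; -0.0015 -0.001 0.05 0 0.025; -0.0015 -0.001 0.053 0 0.025; -0.0015 -0.001 0.053 0 0.025' 
python3 -m inch '0 0 0 0 0.05;0 0 0 0 0.05;0 0 0 0 0.05;0 0 0 0 0.05' 
python3 -m inch '0 0 -0.04 0 0.05; 0 0 -0.08 0 0.05; 0 0 -0.13 0 0.05; 0 0 -0.15 0 0.05;0 0 -0.15 0 0.05'
python3 - <<'E'
from meas import *
save("wrist","w7"); places([("can_1_mid",.037)])
go((.526,-.254,.15),-.131)
E
```

```text
clock: 13.4
position: [0.5248, 0.1302, 0.2213]
ee_rot: [3.141, 0.035, 0.001]
force: [-1.1, 0.1, -1.3]
width: 0.41
gripper_force: 20.0
clock: 13.8
position: [0.5246, 0.1306, 0.2211]
ee_rot: [-3.141, -0.036, -0.001]
force: [0.9, -0.0, -0.4]
width: 0.544
gripper_force: 0.0
clock: 14.3
position: [0.5254, 0.131, 0.3745]
ee_rot: [-3.14, -0.036, -0.01]
force: [0.9, 0.0, 0.3]
width: 0.546
gripper_force: 0.0
place can_1_mid 0.96 [226. 322.] [0.521 0.13  0.037]
place can_1_mid 0.42 [227. 172.] [0.517 0.267 0.037]
rows xyz [-0.007  0.384  0.062] roll 0.154 | yaw 0.023 grasp [0.524 0.131 0.212] F [-0.6  0.5 -0.4] w 0.0497 t 14.4
```

View pics/w7.png

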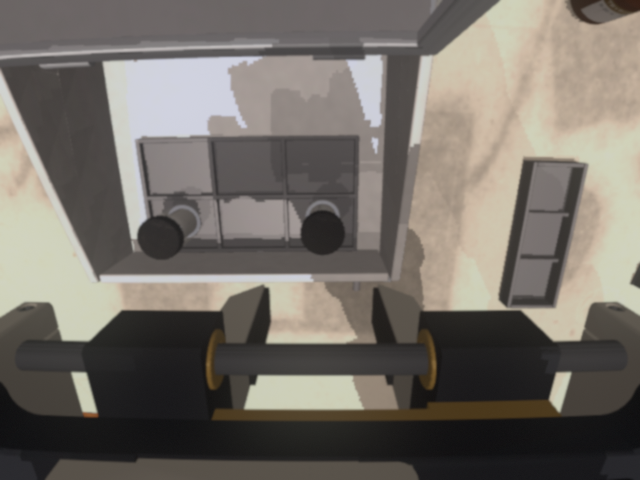

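```bash
python3 -m inch '0 0.05 0 0 0.07; 0 0.095 0 0.07 0.07; 0 0.14 0 0.15 0.07; -0.005 0.185 0 0.154 0.07; -0.007 0.23 0 0.154 0.07' >/dev/null
python3 -c "
from h import *
go((.526,-.254,.15),-.131)"
```

```text
rows xyz [0.0244 0.1509 0.06  ] roll -0.0 | yaw -0.131 grasp [ 0.5218 -0.1012  0.2101] F [ 1.5 -0.3  0.6] w 0.0695 t 14.9
```

```bash
python3 -m inch '0.01 0.04 0.01 0 0.07; 0.02 0.085 0.03 0 0.07; 0.024 0.125 0.05 0 0.07; 0.024 0.151 0.06 0 0.07; 0.024 0.151 0.06 0 0.07' >/dev/null
python3 - <<'E'
from meas import *
meas("w8",[("tray_2_mid",.02)]); places([("can_1_mid",.034),("tray_2_mid",.01)])
# cap by darkness
im=cv2.imread("pics/w8.png",0); m=(im[150:340,200:440]<45).astype(np.uint8)
n,l,st,ce=cv2.connectedComponentsWithStats(m)
for i in range(1,n):
    if st[i,4]>800: print(st[i],ce[i]+[200,150],atz("wrist",(ce[i]+[200,150])[::-1],.065))
go((.526,-.254,.054),-.131)
E
```

```text
sil tray_2_mid 0.71 [203. 317.] 9795 [ 525. -254.] [ 54. 153.] 80.7
[  88   76   55   52 1963] [313.127 249.147] [ 0.532 -0.246  0.065]
[ 20 139  30  51 816] [237.924 319.74 ] [ 0.486 -0.186  0.065]
rows xyz [-0.001  0.003  0.097] roll 0.001 | yaw -0.13 grasp [ 0.527 -0.251  0.151] F [-0.9  0.8  0.7] w 0.07 t 15.6
```

View pics/w8.png

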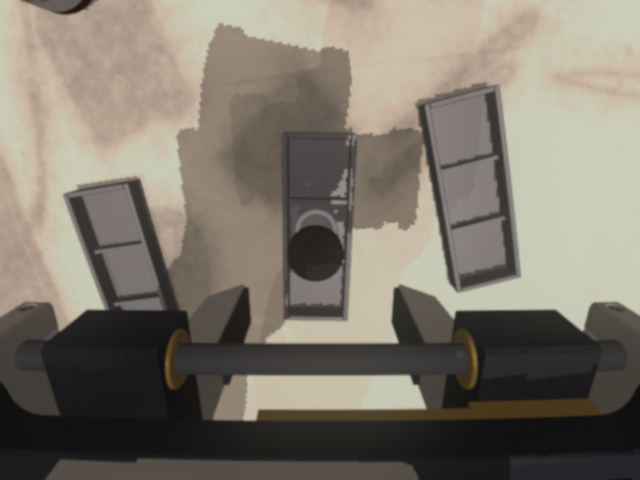

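```bash
python3 -m inch '0 0 0.03 0 0.07; 0 0 0.06 0 0.07; 0 0 0.09 0 0.07; 0 0 0.097 0 0.07; 0 0 0.097 0 0.07' 20 >/dev/null
python3 -m inch '0 0 0 0 0.025; 0 0 0 0 0.025; 0 0 0 0 0.025; 0 0 0 0 0.025; 0 0 0 0 0.025' 20
python3 -m inch '0 0 0 0 0.025; 0 0 0 0 0.025; 0 0 -0.05 0 0.025; 0 0 -0.10 0 0.025; 0 0 -0.15 0 0.025' 20
python3 -c "
from h import *
go((.576,.1995,.21),.0227)"
```

```text
clock: 16.6
position: [0.5269, -0.2526, 0.2143]
ee_rot: [3.134, -0.206, 0.001]
force: [0.3, -0.4, 4.2]
width: 0.409
gripper_force: 20.0
clock: 17.1
position: [0.5264, -0.2522, 0.365]
ee_rot: [-3.134, 0.206, 0.002]
force: [1.5, 0.1, -0.7]
width: 0.41
gripper_force: 20.0
rows xyz [-0.0099 -0.4543 -0.0038] roll -0.154 | yaw -0.131 grasp [ 0.5264 -0.2522  0.206 ] F [ 1.5  0.1 -0.7] w 0.0376 t 17.1
```

```bash
python3 -m inch '0 -0.045 -0.004 0 0.025; 0 -0.09 -0.004 -0.05 0.025; 0 -0.135 -0.004 -0.1 0.025; -0.003 -0.18 -0.004 -0.154 0.025; -0.005 -0.225 -0.004 -0.154 0.025' >/dev/null
python3 -c "
from h import *
go((.576,.1995,.21),.0227)"
```

```text
rows xyz [ 0.0307 -0.2258 -0.0014] roll 0.002 | yaw 0.024 grasp [ 0.5509 -0.027   0.2086] F [ 1.4 -0.3 -0.2] w 0.0376 t 17.6
```

```bash
python3 -m inch '0 -0.045 0 0 0.025; 0.01 -0.09 0 0 0.025; 0.02 -0.135 0 0 0.025; 0.03 -0.18 0 0 0.025; 0.031 -0.225 0 0 0.025' >/dev/null
python3 -m inch '0 0 0 0 0.025; 0 0 0.04 0 0.025; 0 0 0.08 0 0.025; 0 0 0.1 0 0.025; 0 0 0.1 0 0.025'
python3 -c "
from h import *
go((.576,.1995,.0585),.0227)"
```

```text
clock: 18.6
position: [0.5757, 0.1961, 0.2642]
ee_rot: [3.139, 0.036, -0.01]
force: [-0.5, -0.2, -1.3]
width: 0.406
gripper_force: 20.0
rows xyz [ 0.0007 -0.0035  0.0467] roll 0.0 | yaw 0.023 grasp [0.5757 0.1961 0.1052] F [-0.5 -0.2 -1.3] w 0.0373 t 18.6
```

```bash
python3 -m inch '0 -0.001 0.02 0 0.025; 0 -0.001 0.035 0 0.025; 0 -0.001 0.044 0 0.025; 0 -0.001 0.0465 0 0.025; 0 -0.001 0.0465 0 0.025' 
python3 -m inch '0 0 0 0 0.055;0 0 0 0 0.055;0 0 0 0 0.055;0 0 0 0 0.055' 
python3 -m inch '0 0 -0.04 0 0.055; 0 0 -0.08 0 0.055; 0 0 -0.13 0 0.055; 0 0 -0.18 0 0.055; -0.05 0 -0.2 0 0.055' >/dev/null
python3 -m inch '-0.03 0 0 0 0.055; -0.03 0 0 0 0.055'
python3 - <<'E'
from meas import *
save("wrist","w9"); places([("can_1_mid",.037)]);go((.6725,.2035,.338),.0227)
E
```

```text
clock: 19.1
position: [0.5772, 0.1979, 0.2214]
ee_rot: [3.141, 0.036, -0.0]
force: [0.9, -0.3, -1.3]
width: 0.406
gripper_force: 20.0
clock: 19.5
position: [0.5773, 0.198, 0.2216]
ee_rot: [-3.141, -0.036, -0.001]
force: [0.6, -0.0, 0.2]
width: 0.596
gripper_force: 0.0
clock: 20.2
position: [0.4974, 0.1968, 0.4212]
ee_rot: [-3.141, -0.04, -0.001]
force: [-0.0, 1.0, -0.5]
width: 0.604
gripper_force: 0.0
place can_1_mid 0.65 [185. 389.] [0.526 0.128 0.037]
rows xyz [ 0.172 -0.003 -0.076] roll 0.001 | yaw 0.023 grasp [0.5   0.196 0.261] F [ 0.3 -0.8 -0.3] w 0.0553 t 20.3
```

View pics/w9.png

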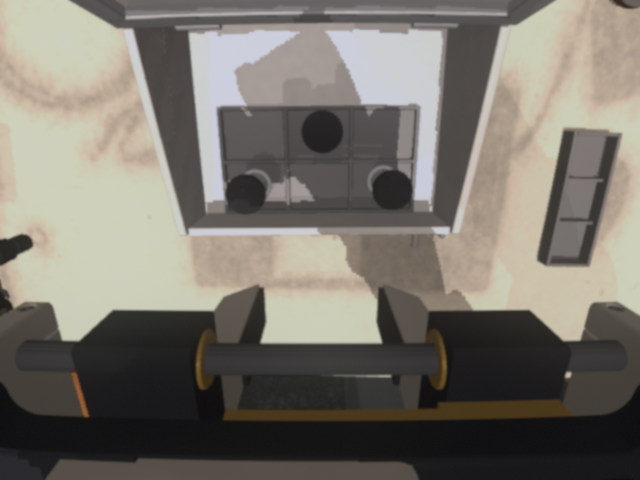

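```bash
python3 -m inch '0 0 -0.045 0 0.055; 0 0 -0.09 0 0.055; 0 0 -0.13 0 0.055; 0.04 0 -0.15 0 0.055; 0.08 0 -0.15 0 0.055' >/dev/null
python3 -m inch '0.045 -0.002 0 0 0.055; 0.09 -0.004 0 0 0.055; 0.09 -0.004 0 0 0.055;0.09 -0.004 0 0 0.055' >/dev/null
python3 - <<'E'
from h import *
go((.6700,.2028,.338),.0227)
p=arm.get_image("wrist"); print([(round(r["conf"],2),r["point"],atz("wrist",r["point"],.338)) for r in arm.place_of("wrist","pull")])
E
```

```text
rows xyz [-0.0024  0.001   0.07  ] roll -0.001 | yaw 0.021 grasp [0.6725 0.2039 0.408 ] F [-0.3  0.1  0.9] w 0.0553 t 21.2
[(0.73, [274.8, 321.1], array([0.66295305, 0.20378086, 0.338     ]))]
```

```bash
python3 -m inch '-0.002 0.001 0.03 0 0.055; -0.002 0.001 0.055 0 0.055; -0.002 0.001 0.07 0 0.055; -0.002 0.001 0.07 0 0.055; -0.002 0.001 0.07 0 0.02'
python3 -m inch '0 0 0 0 0.01; 0 0 0 0 0.01; 0 0 0 0 0.01; 0 0 0 0 0.01; 0 0 0 0 0.01' 20
python3 - <<'E'
from h import *
s=arm.observe(); p=s["position"]-[0,0,.159]; h=np.array([.6515,.129]); d=np.array([p[0]-h[0],p[2]-h[1]]); a0=np.arctan2(d[1],-d[0]); r=.209; print("th",a0+.311,np.hypot(*d))
ths=np.append(np.arange(a0+.311,0,-.1)[1:],[0,-.02]); 
P=lambda t:np.array([-r*np.cos(t-.311),-r*np.sin(t-.311)])
base=P(a0+.311)
for i,t in enumerate(ths):
    print(round(t,3),np.round(P(t)-base,4))
    if i%5==4: base=P(t); print('-')
E
```

```text
clock: 21.8
position: [0.668, 0.2031, 0.5015]
ee_rot: [-3.141, -0.036, -0.002]
force: [-0.1, -0.3, 1.2]
width: 0.553
gripper_force: 0.0
clock: 22.3
position: [0.6685, 0.2043, 0.5006]
ee_rot: [-3.139, -0.038, -0.002]
force: [0.2, 5.8, 3.4]
width: 0.259
gripper_force: 20.0
th 1.9617281108552134 0.21328039500676707
1.862 [-0.0209 -0.0006]
1.762 [-0.0417  0.0008]
1.662 [-0.0623  0.0044]
1.562 [-0.0824  0.0099]
1.462 [-0.1019  0.0175]
-
1.362 [-0.0186  0.0095]
1.262 [-0.0362  0.0207]
1.162 [-0.0526  0.0337]
1.062 [-0.0676  0.0483]
0.962 [-0.0811  0.0642]
-
0.862 [-0.0118  0.0172]
0.762 [-0.0218  0.0356]
0.662 [-0.03    0.0548]
0.562 [-0.0362  0.0748]
0.462 [-0.0403  0.0952]
-
0.362 [-0.0021  0.0208]
0.262 [-0.0021  0.0417]
0.162 [-0.      0.0625]
0.062 [0.0041 0.0829]
0.0 [0.0077 0.0953]
-
-0.02 [0.0013 0.004 ]
```

```bash
python3 -m inch '-0.021 0 -0.0006 0 0.01; -0.0417 0 0.0008 0 0.01; -0.0623 0 0.0044 0 0.01; -0.0824 0 0.01 0 0.01; -0.102 0 0.0175 0 0.01'
python3 -m inch '-0.0186 0 0.0095 0 0.01; -0.0362 0 0.0207 0 0.01; -0.0526 0 0.0337 0 0.01; -0.0676 0 0.0483 0 0.01; -0.081 0 0.0642 0 0.01'
python3 -m inch '-0.0118 0 0.0172 0 0.01; -0.0218 0 0.0356 0 0.01; -0.03 0 0.0548 0 0.01; -0.0362 0 0.0748 0 0.01; -0.0403 0 0.0952 0 0.01'
python3 -c "
from h import *
go((.452,.198,.067),.0227)"
```

```text
clock: 22.8
position: [0.5662, 0.2012, 0.4829]
ee_rot: [-3.14, -0.036, -0.004]
force: [4.7, 5.0, -3.1]
width: 0.262
gripper_force: 20.0
clock: 23.3
position: [0.485, 0.1988, 0.4184]
ee_rot: [-3.141, -0.036, -0.002]
force: [1.8, 1.7, -0.2]
width: 0.257
gripper_force: 20.0
clock: 23.8
position: [0.4449, 0.1976, 0.3225]
ee_rot: [3.141, 0.036, 0.0]
force: [1.9, -0.2, 1.3]
width: 0.259
gripper_force: 20.0
rows xyz [ 0.0071 -0.0003  0.0965] roll 0.0 | yaw 0.023 grasp [0.4449 0.1976 0.1635] F [ 1.9 -0.2  1.3] w 0.0238 t 23.8
```

```bash
python3 -m inch '-0.0021 0 0.021 0 0.01; -0.0021 0 0.0417 0 0.01; 0 0 0.0625 0 0.01; 0.004 0 0.083 0 0.01; 0.0075 0 0.094 0 0.01'
python3 -m inch '0 0 0.002 0 0.01; 0 0 0.004 0 0.01; 0 0 0.005 0 0.01'
```

```text
clock: 24.3
position: [0.4527, 0.198, 0.2277]
ee_rot: [3.14, 0.036, -0.002]
force: [-2.0, 1.4, 1.0]
width: 0.257
gripper_force: 20.0
clock: 24.6
position: [0.4531, 0.198, 0.2256]
ee_rot: [3.141, 0.035, 0.001]
force: [-6.2, -3.6, 29.2]
width: 0.26
gripper_force: 20.0
```

```bash
python3 -m inch '0 0 -0.003 0 0.01; 0 0 -0.003 0 0.06; 0 0 -0.003 0 0.07; 0 0 -0.003 0 0.07; 0 0 -0.003 0 0.07'
python3 -m inch '0 0 -0.03 0 0.07; 0 0 -0.07 0 0.07; 0 0 -0.12 0 0.07; 0 0 -0.17 0 0.07; 0 0 -0.22 0 0.07' >/dev/null
python3 -m inch '0.02 0.04 0 0 0.09; 0.04 0.085 0 0.01 0.09; 0.05 0.13 0 0.0227 0.09; 0.06 0.18 0 0.0227 0.09; 0.07 0.225 0 0.0227 0.09' >/dev/null
python3 -m inch '0.01 0.04 0 0 0.09; 0.02 0.085 0 0 0.09; 0.02 0.13 0 0 0.09; 0.02 0.18 0 0 0.09; 0.02 0.2 0 0 0.09'
python3 - <<'E'
from meas import *
meas("w10",[("tray_1_mid",.02)]); places([("tray_1_mid",.01)])
arm.get_image("side"); r=arm.place_of("side","pull")[0]; print(atz("side",r["point"],.065),r["point"])
im=arm.get_image("scene"); a=cv2.imread("pics/w10.png"); b=im[190:350,140:360,::-1]
cv2.imwrite("pics/w10c.png",np.vstack([a[60:340],cv2.resize(b,(440,320))] if 0 else [a[0:340],np.pad(cv2.resize(b,(352,256)),((0,0),(0,288),(0,0)))]))
E
```

```text
clock: 25.1
position: [0.453, 0.1981, 0.2268]
ee_rot: [3.141, 0.035, 0.0]
force: [-0.6, 0.3, 0.9]
width: 0.555
gripper_force: 0.0
clock: 26.6
position: [0.5468, -0.2309, 0.4465]
ee_rot: [3.139, -0.01, -0.002]
force: [0.1, 0.7, 0.2]
width: 0.984
gripper_force: 0.0
sil tray_1_mid 0.56 [224. 209.] 6107 [510. -96.] [152.  61.] 0.5
place tray_1_mid 0.93 [226. 209.] [ 0.514 -0.096  0.01 ]
[0.441 0.202 0.065] [289.5, 235.3]
```

View pics/w10c.png

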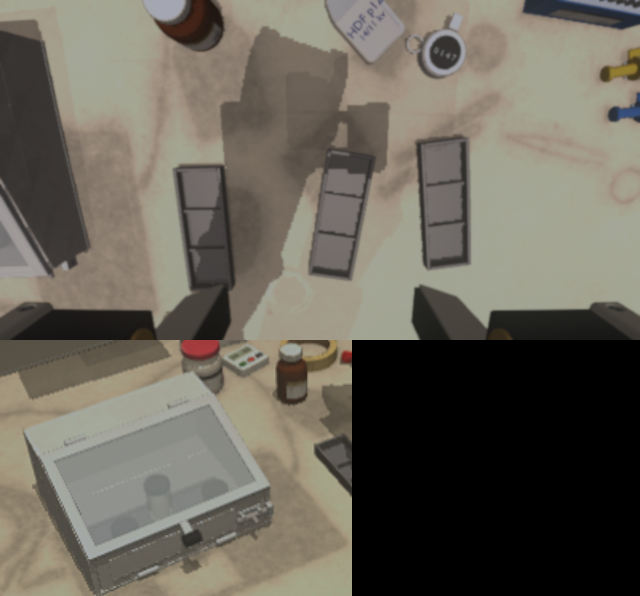

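```bash
cat >> h.py <<'E'
def tray(v,z=.02):
    P=np.array([atz("wrist",(y,x),z)[:2] for x,y in v]); e=(P[0]+P[1]-P[2]-P[3])/2
    yaw=np.arctan2(e[1],e[0]); print("tray",np.round(P.mean(0),4),"len",round(np.linalg.norm(e),4),"yaw",round(yaw,3)); return P.mean(0),yaw
E
python3 - <<'E'
from h import *
T={'A':[(175,167),(226,165),(233,288),(190,290)],'B':[(328,149),(374,155),(352,278),(309,272)],'S':[(416,140),(466,137),(469,264),(426,268)]}
for k,v in T.items(): c,y=tray(v)
c,y=tray(T['B']); go((*c,.12),y)
E
```

```text
tray [ 0.5114 -0.0876] len 0.1515 yaw -0.01
tray [ 0.5288 -0.2458] len 0.1486 yaw -0.142
tray [ 0.5424 -0.3664] len 0.152 yaw 0.155
tray [ 0.5288 -0.2458] len 0.1486 yaw -0.142
rows xyz [-0.0195  0.0224  0.1678] roll 0.145 | yaw 0.002 grasp [ 0.5483 -0.2236  0.2878] F [ 0.3 -0.1  0. ] w 0.0903 t 26.9
```

```bash
python3 -m inch '-0.01 0.01 0.04 0.07 0.09; -0.02 0.02 0.08 0.139 0.09; -0.021 0.03 0.12 0.139 0.09; -0.021 0.03 0.145 0.139 0.09; -0.021 0.03 0.145 0.139 0.09' >/dev/null
python3 -m inch '0 0 0 0 0.09; 0 0 0 0 0.09; 0 0 0 0 0.09'
cat >> meas.py <<'E'
def trays(z=.02):
    "tray rects from network and from dark-region contour"
    cal=arm.get_calibration("wrist"); im=arm.get_image("wrist"); 
    for r in arm.silhouettes("wrist","tray_1_mid"):
        cs,_=cv2.findContours(r["region"].astype(np.uint8),cv2.RETR_EXTERNAL,cv2.CHAIN_APPROX_NONE)
        c=max(cs,key=cv2.contourArea)[:,0]
        P=np.array([atz("wrist",(y,x),z,cal)[:2] for x,y in c])
        (cx,cy),(w,h),a=cv2.minAreaRect((P*1000).astype(np.float32))
        if w<h: w,h,a=h,w,a-90
        print("rect",round(r["conf"],2),np.round(r["point"]),"c",round(cx/1000,4),round(cy/1000,4),"size",round(w),round(h),"yaw",round(np.radians((a+90)%180-90),3))
E
python3 - <<'E'
from meas import *
trays(); go((.527,-.254,.025),-.137)
E
```

```text
clock: 27.7
position: [0.5277, -0.2549, 0.3038]
ee_rot: [3.133, -0.217, 0.005]
force: [-0.4, -0.3, 0.6]
width: 0.981
gripper_force: 0.0
rect 0.87 [249. 126.] c 0.5283 -0.0976 size 117 65 yaw 0.009
rows xyz [-0.001 -0.001  0.119] roll -0.002 | yaw -0.139 grasp [ 0.527 -0.255  0.144] F [-1.5  0.2  0.3] w 0.0901 t 27.8
```

```bash
python3 -m inch '-0.001 -0.001 0.04 0 0.09; -0.001 -0.001 0.08 0 0.09; -0.001 -0.001 0.11 0 0.09; -0.001 -0.001 0.119 0 0.09; -0.001 -0.001 0.119 0 0.09' 20
python3 -m inch '0 0 0 0 0.04; 0 0 0 0 0.04; 0 0 0 0 0.04; 0 0 0 0 0.04; 0 0 0 0 0.04' 20
python3 -m inch '0 0 0 0 0.04; 0 0 -0.03 0 0.04; 0 0 -0.07 0 0.04; 0 0 -0.1 0 0.04; 0 0 -0.1 0 0.04' 20
python3 - <<'E'
from meas import *
save("wrist","w11"); trays(); go((.540,-.376,.11),.157)
E
```

```text
clock: 28.3
position: [0.5259, -0.254, 0.1824]
ee_rot: [-3.134, 0.218, 0.003]
force: [0.0, 0.0, -0.0]
width: 0.982
gripper_force: 0.0
clock: 28.8
position: [0.5262, -0.2541, 0.1834]
ee_rot: [3.134, -0.218, 0.001]
force: [-0.2, -2.2, 1.7]
width: 0.599
gripper_force: 0.5
clock: 29.3
position: [0.5274, -0.2547, 0.2871]
ee_rot: [3.132, -0.218, 0.011]
force: [0.6, -0.3, -0.8]
width: 0.589
gripper_force: 19.9
rect 0.75 [251. 111.] c 0.5366 -0.0987 size 101 66 yaw 0.015
rows xyz [0.031 0.119 0.013] roll -0.296 | yaw -0.139 grasp [ 0.526 -0.254  0.123] F [-0.5  0.2 -2.1] w 0.0538 t 29.45
```

View pics/w11.png

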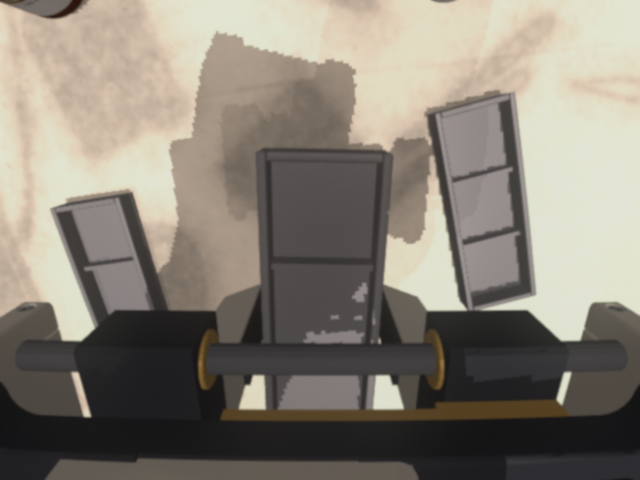

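Run:
```python
from h import *
c,y=tray([(428,110),(515,94),(535,294),(466,308)])
s=arm.observe(); M=R.from_rotvec(s["ee_rot"]).as_matrix(); g=s["position"]-[0,0,.159]
for p in ((258,151),(391,152)): print("far edge in tool",np.round(M.T@(atz("wrist",p[::-1],g[2]-.0045)-g),4))
go((.540,-.376,.08),.157); go((*c,.08),y)
```

```text
tray [ 0.5368 -0.3726] len 0.1467 yaw 0.14
far edge in tool [ 0.0742 -0.0243  0.0044]
far edge in tool [0.0738 0.0273 0.0044]
rows xyz [0.0311 0.119  0.0431] roll -0.296 | yaw -0.139 grasp [ 0.5257 -0.2539  0.1232] F [-0.5  0.2 -2.1] w 0.0538 t 29.45
rows xyz [0.0274 0.116  0.0431] roll -0.279 | yaw -0.139 grasp [ 0.5257 -0.2539  0.1232] F [-0.5  0.2 -2.1] w 0.0538 t 29.45
```

```bash
python3 -m inch '0.01 0.03 0 -0.07 0.04; 0.02 0.07 0 -0.14 0.04; 0.031 0.1175 0 -0.21 0.04; 0.031 0.1175 0 -0.291 0.04; 0.031 0.1175 0 -0.291 0.04' >/dev/null
python3 -m inch '0 0 0 0 0.04; 0 0 0.02 0 0.04; 0 0 0.04 0 0.04;0 0 0.05 0 0.04;0 0 0.05 0 0.04' 
python3 -c "
from h import *
go((.541,-.375,.0455),.152)"
```

```text
clock: 30.45
position: [0.5403, -0.3732, 0.2312]
ee_rot: [-3.13, -0.239, 0.004]
force: [0.1, 0.3, -0.4]
width: 0.59
gripper_force: 19.9
rows xyz [0.0005 0.002  0.0266] roll 0.001 | yaw 0.153 grasp [ 0.5403 -0.3732  0.0722] F [ 0.1  0.3 -0.4] w 0.0542 t 30.45
```

```bash
python3 -m inch '0 0.001 0.01 0 0.04; 0 0.001 0.018 0 0.04; 0 0.001 0.0235 0 0.04; 0 0.001 0.0265 0 0.04; 0 0.001 0.0265 0 0.04'
python3 -m inch '0 0 0 0 0.07;0 0 0 0 0.075;0 0 0 0 0.075;0 0 0 0 0.075' 
python3 -m inch '0 0 -0.04 0 0.075; 0 0 -0.08 0 0.09; 0 0 -0.12 0 0.09; 0 0 -0.16 0 0.09; 0 0 -0.2 0 0.09' >/dev/null
python3 -m inch '0 0 0 0 0.09; 0 0 0 0 0.09; 0 0 0 0 0.09'  >/dev/null
python3 - <<'E'
from meas import *
trays(.04); save("wrist","w12"); go((.510,-.095,.14),-.009)
E
```

```text
clock: 30.95
position: [0.5406, -0.3757, 0.206]
ee_rot: [-3.132, -0.238, 0.001]
force: [-0.9, 0.3, -0.9]
width: 0.589
gripper_force: 19.9
clock: 31.35
position: [0.5408, -0.3758, 0.2067]
ee_rot: [3.132, 0.238, 0.001]
force: [-0.2, -0.3, 0.6]
width: 0.811
gripper_force: 0.0
rect 0.85 [189.  60.] c 0.5166 -0.1137 size 145 65 yaw -0.0
rows xyz [ 0.013 -0.282  0.106] roll 0.161 | yaw 0.152 grasp [ 0.54  -0.376  0.246] F [-1.   0.9 -0.2] w 0.0898 t 32.3
```

```bash
cat > seg.py <<'E'
from h import *
def seg(name,z,near=None,s0=70,cal=None):
    im=cv2.imread(f"pics/{name}.png")[:300]; hsv=cv2.cvtColor(im,cv2.COLOR_BGR2HSV)
    m=(hsv[...,1]<s0).astype(np.uint8); m[hsv[...,2]>170]=0
    m=cv2.morphologyEx(m,cv2.MORPH_OPEN,np.ones((3,3)))
    cs,_=cv2.findContours(m,cv2.RETR_EXTERNAL,cv2.CHAIN_APPROX_NONE)
    for c in cs:
        if cv2.contourArea(c)<1500: continue
        P=np.array([atz("wrist",(y,x),z,cal)[:2] for x,y in c[:,0]])
        (cx,cy),(w,h),a=cv2.minAreaRect((P*1000).astype(np.float32))
        if w<h: w,h,a=h,w,a-90
        print(np.round(c[:,0].mean(0)),"c",round(cx/1000,4),round(cy/1000,4),"size",round(w),round(h),"yaw",round(np.radians((a+90)%180-90),3),"bbox",cv2.boundingRect(c))
if __name__=="__main__":
    import sys
    for s in (25,40,60): print(s); seg(sys.argv[1],float(sys.argv[2]),s0=s)
E
python3 seg.py w12 .04
```

```text
25
[322. 207.] c 0.5385 -0.38 size 152 60 yaw 0.143 bbox (295, 135, 60, 151)
[598. 139.] c 0.654 -0.626 size 84 24 yaw -1.4 bbox (557, 124, 83, 27)
[ 53. 193.] c 0.5152 -0.108 size 145 53 yaw 0.009 bbox (23, 122, 59, 145)
[597.  86.] c 0.6964 -0.608 size 83 22 yaw -1.382 bbox (555, 74, 85, 27)
[331.  35.] c 0.7008 -0.3598 size 46 40 yaw 0.146 bbox (308, 0, 49, 60)
40
[597. 139.] c 0.6535 -0.6254 size 86 25 yaw -1.4 bbox (555, 124, 85, 28)
[597.  86.] c 0.6963 -0.6076 size 83 24 yaw -1.381 bbox (554, 73, 86, 29)Traceback (most recent call last):
  File "seg.py", line 15, in <module>
    for s in (25,40,60): print(s); seg(sys.argv[1],float(sys.argv[2]),s0=s)
                                   ~~~^^^^^^^^^^^^^^^^^^^^^^^^^^^^^^^^^^^^^
  File "seg.py", line 9, in seg
    P=np.array([atz("wrist",(y,x),z,cal)[:2] for x,y in c[:,0]])
                ~~~^^^^^^^^^^^^^^^^^^^^^
  File "h.py", line 8, in atz
    o,d=ray(cam,pt,cal); return o+d*(z-o[2])/d[2]
        ~~~^^^^^^^^^^^^
  File "h.py", line 4, in ray
    c=cal or arm.get_calibration(cam); K=np.array(c["intrinsics"]);D=np.array(c["distortion"]);T=np.array(c["pose"])
             ~~~~~~~~~~~~~~~~~~~^^^^^
ValueError: time passes only in moves, steps and waits
```

```bash
sed -i 's/^    im=cv2.imread/    cal=cal or arm.get_calibration("wrist"); im=cv2.imread/; s/for s in (25,40,60): print(s); seg(sys.argv\[1\],float(sys.argv\[2\]),s0=s)/seg(sys.argv[1],float(sys.argv[2]),s0=25)/' seg.py
python3 -m inch '0 -0.05 0 0.04 0.09; 0.005 -0.1 0 0.08 0.09; 0.01 -0.15 0.02 0.161 0.09; 0.012 -0.2 0.05 0.161 0.09; 0.013 -0.24 0.08 0.161 0.09' >/dev/null
python3 -m inch '0 -0.041 0.02 0 0.09; 0 -0.041 0.02 0 0.09; 0 -0.041 0.02 0 0.09; 0 -0.041 0.02 0 0.09'
python3 - <<'E'
from seg import *
save("wrist","w13"); seg("w13",.02,s0=25); go((.510,-.095,.025),-.009)
E
```

```text
clock: 33.2
position: [0.519, -0.1067, 0.3138]
ee_rot: [3.141, -0.016, 0.0]
force: [0.7, 0.0, -0.1]
width: 0.981
gripper_force: 0.0
[623. 258.] c 0.4899 -0.3588 size 80 38 yaw 0.272 bbox (597, 215, 43, 85)
[ 24. 250.] c 0.5084 0.1285 size 115 67 yaw -0.292 bbox (0, 173, 75, 127)
[304. 227.] c 0.5234 -0.0945 size 123 48 yaw 0.001 bbox (271, 150, 65, 150)
rows xyz [-0.0092 -0.0121  0.13  ] roll -0.002 | yaw -0.011 grasp [ 0.519  -0.1071  0.155 ] F [-0.1 -0.   0.8] w 0.0897 t 33.25
```

```bash
python3 -m inch '-0.009 -0.012 0.04 0 0.09; -0.009 -0.012 0.08 0 0.09; -0.009 -0.012 0.11 0 0.09; -0.009 -0.012 0.13 0 0.09; -0.009 -0.012 0.13 0 0.09' 20 >/dev/null
python3 -m inch '0 0 0 0 0.04; 0 0 0 0 0.04; 0 0 0 0 0.04; 0 0 0 0 0.04; 0 0 0 0 0.04' 20
python3 -m inch '0 0 0 0 0.04; 0 0 -0.03 0 0.04; 0 0 -0.07 0 0.04; 0 0 -0.1 0 0.04; 0 0 -0.1 0 0.04' 20
python3 - <<'E'
from seg import *
save("wrist","w14"); s=arm.observe(); M=R.from_rotvec(s["ee_rot"]).as_matrix(); g=s["position"]-[0,0,.159]
seg("w14",g[2]-.0045,s0=25)
go((.541,-.3765,.12),.148)
E
```

```text
clock: 34.25
position: [0.5101, -0.0935, 0.1843]
ee_rot: [3.141, -0.014, 0.002]
force: [0.1, 0.8, 0.6]
width: 0.596
gripper_force: 0.5
clock: 34.75
position: [0.5113, -0.0937, 0.2875]
ee_rot: [3.141, -0.014, 0.011]
force: [-0.4, 0.2, -1.2]
width: 0.582
gripper_force: 20.0
[ 49. 228.] c 0.5553 0.0225 size 57 25 yaw 0.087 bbox (13, 159, 58, 131)
[337. 223.] c 0.5537 -0.0938 size 64 53 yaw -0.002 bbox (252, 150, 133, 150)
[81. 93.] c 0.6004 -0.0018 size 80 11 yaw 0.029 bbox (53, 0, 62, 217)
rows xyz [0.033  0.2826 0.0068] roll -0.157 | yaw -0.009 grasp [ 0.5105 -0.0936  0.1265] F [-0.4  0.5 -0.8] w 0.0541 t 34.8
```

```bash
python3 -m inch '0 0.045 0 -0.04 0.04; 0.01 0.09 0 -0.08 0.04; 0.02 0.135 0 -0.12 0.04; 0.025 0.18 0 -0.161 0.04; 0.03 0.225 0 -0.161 0.04' >/dev/null
python3 -c "
from h import *
go((.5395,-.376,.0665),.152)"
```

```text
rows xyz [-0.0064  0.0553  0.0563] roll 0.002 | yaw 0.154 grasp [ 0.5374 -0.3204  0.1229] F [ 1.4 -0.3 -0.3] w 0.0534 t 35.3
```

```bash
python3 -m inch '-0.006 0.04 0 0.002 0.04; -0.006 0.055 0 0.002 0.04; -0.006 0.055 0 0.002 0.04; -0.006 0.055 0.02 0.002 0.04; -0.006 0.055 0.03 0.002 0.04' >/dev/null
python3 -m inch '0 0 0 0 0.04;0 0 0 0 0.04;0 0 0 0 0.04' >/dev/null
python3 - <<'E'
from seg import *
go((.5395,-.376,.0665),.152)
save("wrist","w15"); seg("w15",.04,s0=25)
E
```

```text
rows xyz [-0.0016  0.0021  0.0289] roll -0.001 | yaw 0.151 grasp [ 0.5407 -0.3737  0.0954] F [ 0.3  0.9 -1.2] w 0.054 t 36.1
[318. 217.] c 0.5694 -0.3694 size 90 73 yaw 0.152 bbox (252, 145, 133, 155)
```

```bash
python3 -m inch '-0.0015 0.002 0.01 0 0.04; -0.0015 0.002 0.018 0 0.04; -0.0015 0.002 0.025 0 0.04; -0.0015 0.002 0.0285 0 0.04; -0.0015 0.002 0.0285 0 0.04'
python3 -m inch '0 0 0 0 0.04;0 0 0 0 0.075;0 0 0 0 0.075;0 0 0 0 0.075;0 0 0 0 0.075' 
python3 -m inch '0 0 -0.04 0 0.075; 0 0 -0.08 0 0.09; 0 0 -0.12 0 0.09; 0 0 -0.16 0 0.09; 0 0 -0.2 0 0.09' >/dev/null
python3 -m inch '0 0 0 0 0.09; 0 0 0 0 0.09; 0 0 0 0 0.09'
python3 - <<'E'
from seg import *
save("wrist","w16"); seg("w16",.06,s0=25)
for c,q,z in (("side","pull",.065),("scene","pull",.065),("side","tray_1_mid",.05),("scene","tray_1_mid",.05)):
    arm.get_image(c); print(c,[(round(r["conf"],2),np.round(r["point"]),np.round(atz(c,r["point"],z),3)) for r in arm.place_of(c,q)[:3]])
E
```

```text
clock: 36.65
position: [0.539, -0.3762, 0.2247]
ee_rot: [-3.132, -0.236, 0.001]
force: [0.9, 0.4, -0.2]
width: 0.585
gripper_force: 20.0
clock: 37.15
position: [0.5391, -0.3763, 0.2253]
ee_rot: [3.133, 0.235, 0.0]
force: [1.0, -0.4, 0.0]
width: 0.813
gripper_force: 0.0
clock: 37.95
position: [0.5388, -0.3761, 0.4241]
ee_rot: [-3.132, -0.235, 0.002]
force: [1.1, -0.2, 0.0]
width: 0.981
gripper_force: 0.0
[321. 204.] c 0.5375 -0.379 size 154 57 yaw 0.156 bbox (294, 133, 59, 154)
[592. 136.] c 0.6533 -0.619 size 95 22 yaw -1.403 bbox (545, 122, 95, 25)
[585.  86.] c 0.6933 -0.602 size 93 21 yaw -1.386 bbox (543, 74, 97, 26)
side [(0.92, array([289., 237.]), array([0.442, 0.199, 0.065]))]
scene [(0.91, array([315., 259.]), array([0.446, 0.201, 0.065]))]
side [(0.72, array([249., 459.]), array([ 0.539, -0.385,  0.05 ]))]
scene [(0.89, array([217., 449.]), array([ 0.535, -0.376,  0.05 ]))]
```

```bash
python3 -c "
from cell import arm
print(arm.sign_off())"
```

```text
the job is handed in; nothing more can be done
None
```

I handed the job in at about 38 s of the allowed 210 s; the sign-off gave no verdict. All three canisters stood upright in the rack when last seen, the upper leaf was pressed fully shut, and both emptied trays lie squarely on the spare tray.

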